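# Rack the saucer and turn the rack's sign round

## Robot

A 7-joint arm with a two-finger parallel gripper is mounted at the origin on the work surface. World frame = base frame: x ahead of the robot, y to its left, z up, the work surface at z = 0. Lengths are in m, angles in degrees, forces in N, time in s.
With the tool pointing down it reaches from about 0.425 to 0.95 m from the base axis. Payload 16.7 kg.
Tool frame: the origin (TCP) lies on the centre line of the jaws, within the pads' length; the fingertips stand 22 mm ahead of it and the grasp point (between the pads) lies 3 mm ahead of it; z points along the fingers, y is the direction in which the jaws open and shut (so a half turn about z gives the same grasp; the last joint's range is limited). The gripper opens to 94 mm and grips with 3 to 60 N. Pads are 16 mm wide; open, the fingers measure 119 mm over their backs; the gripper's body (75 mm by 177 mm) begins 78 mm behind the grasp point.
Start: joints at [-85.342, 24.414, 4.234, 92.017, -1.954, 63.644, -3.845], TCP at [0.154, 0.657, 0.207] pointing down, gripper open.
Joint ranges: [-163.25, 163.25], [-28.42, 122.38], [-70.27, 78.77], [12.13, 141.07], [-58.53, 238.53], [9.26, 117.41], [-156.51, 156.51]. Speed limits (degrees/s): [108.29, 108.29, 136.94, 136.94, 172.46, 172.46, 172.46].

## Interface

Orientations are given as a 3x3 rotation matrix whose columns are the frame's x, y, z axes.
In Python, from bench import ctrl, status, optics, order, spotter gives the robot as it stands. Calls block until the motion is done:
- ctrl.reach(position, orientation): joint-space move of the TCP to a pose.
- ctrl.line_to(position, rotation=None, speed=0.15): straight line of the TCP; rotation=None keeps the orientation; speed is the mean speed in m/s.
- ctrl.goto_joints(angles): joint-space move.
- ctrl.open_jaws() and ctrl.gripper_close(squeeze=None): open the fingers fully, or close them until they stop; squeeze is the grip in N (None keeps the last).
- ctrl.dwell(seconds).
- ctrl.inverse_kinematics(position, orientation): joint angles nearest the present ones, or None.
- status.get_obs(): the state.
- optics.get_image(name): name is "scene" or "side" or "wrist"; returns the picture (480x640x3 uint8, red, green, blue); there is no depth.
- optics.camera_model(name): a dict with "mtx" (3x3 intrinsics, pixels), "eye" and "rotation" of the camera in the world; the wrist camera has in their place "mount" (4x4, takes a point from camera to tool coordinates, whose origin is the TCP and whose axes are the flange's). Camera axes: x right, y up, looking along -z (the intrinsics and any distortion apply to the point x, -y, -z); pixel columns grow to the right and rows downward; lengths in m; the calibration is good to about 2 mm. A picture is of the moment at which its call begins: read the wrist's pose just before it. camera_model takes no time and is no camera call.
A pose or a line that the arm cannot do raises ctrl.PlanningError and nothing moves.
- order.job_done(): hands the job in, once; it reports no verdict.
Trained networks look in the newest picture that a camera, given by its name, has taken for a name from the list of things; names that differ only in an ending like _2 or _b are one class to them, and where a whole thing is asked for, a point or a joint stands for the part that bears it (a point fixed in the world has none). Each returns a list of dicts, best first, with "conf" (0 to 1); they miss things now and then, are a little off and sometimes report something else, mostly with a low value. They report only what shows in the picture. A call takes as long as a camera call. They do not tell look-alikes from the thing itself.
- spotter.recognise(camera, name): "rect" ([left, top, right, bottom] in pixels, round what is visible of it).
- spotter.regions_of(camera, name): "mask" (480x640 bool, what is visible of it) and "rect" ([left, top, right, bottom] in pixels, round what is visible of it).
The state is a dict: "clock": time; "joints": joint angles; "joint_velocities": joint speeds; "joint_efforts": joint torques, N m; "ee_pos": TCP position; "ee_rot": TCP orientation; "ft_force": force on the tool from outside, world axes, zero at the start; "ft_torque": the same for the moment, N m; "opening": finger opening in m.
Only numpy, scipy, OpenCV 4.12 (cv2) and the standard library are available. Lean on these libraries where they do the work, as an engineer would, in place of code of your own. Each camera call takes 0.05 s, during which the arm holds its last target. There are 200 camera calls.

## Task

Take the saucer that leans in the half-open drawer, stand it upright in the middle slot of the saucer rack, lowering it in rather than dropping it, and let go. Then swing the swivel sign under the lamp bar half a turn, right up to its stop, so that the side with the disc emblem (rack loaded) faces the robot in place of the side with the three bars. Leave the bento box, mug, cup and teaspoon where they are.

Things in the scene. Friction and masses are not known exactly. Their poses are not given: they have to be found in the camera images.
- unit: White drawer unit fixed on the counter, half-open tray towards the robot. Origin on the counter under the tray; x points away from the robot into the unit, z up. Tray floor 12 mm up; white tray front wall 6 mm thick, 180 mm wide (y), 72 mm high, at x -61 to -55 mm; side walls at y +-82 mm, 46 mm high; low rib across the floor at x = -5 mm. Closed carcass behind at x 50 to 250 mm, 190 mm wide, 98 mm high, with the bento box (about 64 mm high) on top.
- saucer_centre (a point): Centre of the plain white ceramic saucer, a flat disc 120 mm across and 9 mm thick, about 180 g, loose. Its z axis is the disc's axis. It starts in the tray, its lower edge behind the tray front wall, its underside leaning on the wall's top edge so that its upper edge overhangs the wall towards the robot: the disc's plane stands about 35 deg from vertical. About 40 mm of its upper rim is clear of the wall for a pinch across the thickness.
- rack: Saucer rack fixed on the counter. Origin on the counter under its middle, z up; x crosses the slots, y runs along them. Grey base 120 (x) x 130 (y) x 12 mm; two steel rails along x at y = +-30 mm (8 mm thick, tops 34 mm up); on each rail four upright 6 mm tines at x = -39, -13, 13, 39 mm, tops 90 mm up, making three slots 20 mm wide at x = -26, 0, 26 mm. A saucer in the middle slot stands upright with its axis along x, on both rails, its centre 86.5 mm above the counter.
- signstand: Fixed dark steel stand of the sign. Origin on the counter under the upright swivel axis; x away from the robot, z up. Base 10 mm thick, x -50 to 120, y +-60 mm; post (16 mm) at x = 95 mm; from it an arm along x to a lamp bar along y, 130 mm long, right over the sign, both 12 mm thick, middle 260 mm up: a tool from straight above meets the bar, one leaning 20 deg or more gets under it.
- sign_panel (a point): Middle of the sign's panel, on the swivel axis, 95 mm above the counter: a plywood panel 120 mm wide, 80 mm tall (55 to 135 mm above the counter) and 8 mm thick, on a short pivot post. One face has three upright bars, the other a round disc. This frame turns with the panel: its y axis runs along the panel's width, its x axis points out of the disc face.
- sign (a joint): Angle of the sign about its upright axis, rad. 0: panel along the stand's y, bars facing the robot. It grows clockwise seen from above (the half on the stand's +y side goes away from the robot, the other half comes towards it); firm stops at 0 and at 3.14 (disc facing the robot). Friction of about 0.05 N m keeps it where it is left.
- bento: Purple lidded bento box 164 x 124 x 64 mm on top of the drawer unit; origin under its middle. Leave alone.
- mug: White ceramic mug, 80 mm across, 90 mm high, with a handle; origin under its middle. Leave alone.
- cup: Pink plastic cup, 72 mm across, 85 mm high; origin under its middle. Leave alone.
- teaspoon: Steel teaspoon 140 mm long lying on the counter; origin under its middle. Leave alone.
There are look-alikes about, which are no part of the job. What is shaped like the rack but orange or yellow is not meant. Of the things shaped like the part that bears saucer_centre, the white one is meant.

How it is judged:
By the outcome, as a careful person would: the job done as asked, in the order asked, and still so for the second after the job is handed in, with the robot touching nothing.
It also fails if it takes over 62 s, if anything falls off the work surface, if the arm or the gripper's body presses on something with over 40 N, if the wrist force passes 120 N, or if a joint passes its speed limit or range.

## Working session

There is one attempt and no reset: what is moved stays moved. The work goes in short steps, each a Python script; the robot and the scene stay as the last script left them, time stands still between calls to the robot, and variables do not carry over. Pictures are saved under pics/ and viewed, about 8 in all and at most 12, crops included, and the job is handed in when it is done.

```bash
ls; mkdir -p pics; python3 - <<'E'
from bench import ctrl,status,optics,order,spotter
import cv2,numpy as np
np.set_printoptions(precision=4,suppress=True)
a=[]
for n in("scene","side","wrist"):
    im=optics.get_image(n); cv2.imwrite(f"pics/{n}0.png",im[:,:,::-1])
    m=optics.camera_model(n); print(n,m)
    for k in("unit","saucer_centre","rack","signstand","sign_panel","mug","cup"):
        print(n,k,[(np.round(d["rect"]).tolist(),round(d["conf"],2)) for d in spotter.recognise(n,k)][:4])
print(status.get_obs())
E
```

```text
pics
scene {'mtx': array([[554.6531,   0.    , 326.0687],
       [  0.    , 554.6531, 234.5867],
       [  0.    ,   0.    ,   1.    ]]), 'eye': array([ 1.2632, -0.2146,  1.0565]), 'rotation': array([[ 0.2155, -0.7704,  0.6   ],
       [ 0.9765,  0.1749, -0.1261],
       [-0.0078,  0.6131,  0.79  ]])}
scene unit [([164.0, 245.0, 274.0, 402.0], 0.65)]
scene saucer_centre [([120.0, 236.0, 175.0, 284.0], 0.91), ([188.0, 212.0, 237.0, 245.0], 0.76), ([193.0, 228.0, 248.0, 283.0], 0.59)]
scene rack [([432.0, 199.0, 502.0, 268.0], 0.91), ([428.0, 136.0, 490.0, 196.0], 0.71), ([487.0, 263.0, 566.0, 332.0], 0.68)]
scene signstand [([351.0, 174.0, 420.0, 308.0], 0.8), ([352.0, 222.0, 406.0, 252.0], 0.64)]
scene sign_panel [([354.0, 218.0, 408.0, 253.0], 0.61)]
scene mug [([255.0, 170.0, 302.0, 215.0], 0.61)]
scene cup [([388.0, 152.0, 421.0, 191.0], 0.7)]
side {'mtx': array([[468.1129,   0.    , 327.7119],
       [  0.    , 468.1129, 242.1008],
       [  0.    ,   0.    ,   1.    ]]), 'eye': array([ 0.4568, -1.0632,  0.8436]), 'rotation': array([[ 0.9963,  0.0657, -0.0556],
       [-0.0838,  
[... 978 characters left out ...]
k [([104.0, 365.0, 151.0, 456.0], 0.58)]
wrist signstand []
wrist sign_panel []
wrist mug []
wrist cup []
{'clock': 1.2, 'joints': array([-85.3412,  24.414 ,   4.2341,  92.0176,  -1.9524,  63.6443,
        -3.8448]), 'joint_velocities': array([-0.0317, -0.0393,  0.1418, -0.0303,  0.0403,  0.006 , -0.0417]), 'joint_efforts': array([ -0.0014, -93.5495,   3.6628, -45.4579,  -0.0491,   0.0128,
        -0.    ]), 'ee_pos': array([0.1544, 0.6571, 0.2069]), 'ee_rot': array([[-0.9735,  0.2288, -0.    ],
       [ 0.2288,  0.9735, -0.0001],
       [ 0.    , -0.0001, -1.    ]]), 'ft_force': array([0.7145, 0.386 , 0.1659]), 'ft_torque': array([-0.0081,  0.0449, -0.0435]), 'opening': 0.09397040112132835}
```

View pics/scene0.png

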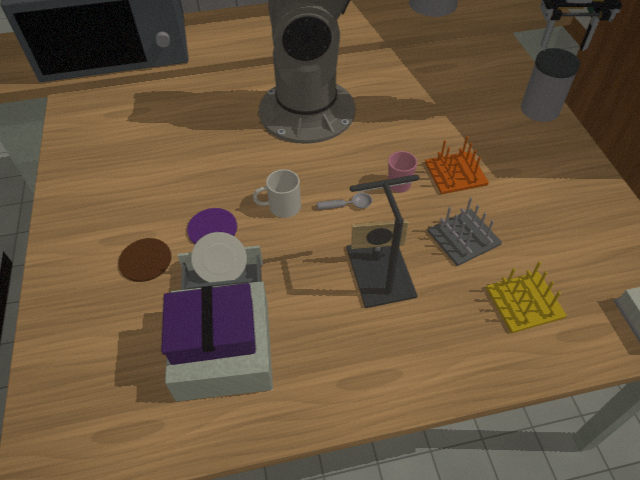

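View pics/side0.png

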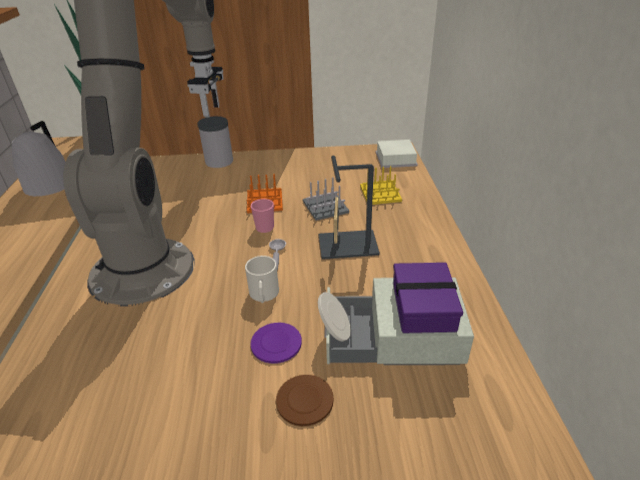

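```bash
cat > h.py <<'E'
from bench import ctrl,status,optics,order,spotter
import cv2,numpy as np
from scipy.optimize import minimize
from scipy.spatial.transform import Rotation as R
np.set_printoptions(precision=4,suppress=True)
def cam(n):
    m=optics.camera_model(n)
    if "eye" in m: return m["mtx"],m["rotation"],m["eye"]
    o=status.get_obs(); M=m["mount"]
    return m["mtx"],o["ee_rot"]@M[:3,:3],o["ee_rot"]@M[:3,3]+o["ee_pos"]
def proj(c,P):
    K,Rc,e=c; q=(np.atleast_2d(P)-e)@Rc; q=q*[1,-1,-1]; q=q@K.T
    return q[:,:2]/q[:,2:]
def ray(c,uv,z):
    K,Rc,e=c; d=np.linalg.inv(K)@[uv[0],uv[1],1]; d=Rc@(d*[1,-1,-1]); return e+d*(z-e[2])/d[2]
def T(x,y,a,P):
    c,s=np.cos(a),np.sin(a); return np.asarray(P)@np.array([[c,s,0],[-s,c,0],[0,0,1]])+[x,y,0]
def box(x0,x1,y0,y1,z0,z1): return np.array([[x,y,z] for x in(x0,x1) for y in(y0,y1) for z in(z0,z1)])/1000.
RACK=[box(-60,60,-65,65,0,12)]+[box(-45,45,s*30-4,s*30+4,26,34) for s in(1,-1)]+[box(x-3,x+3,s*30-3,s*30+3,10,90) for s in(1,-1) for x in(-39,-13,13,39)]
UNIT=[box(50,250,-95,95,0,98),box(-61,50,-85,-79,0,46),box(-61,50,79,85,0,46),box(-61,-55,-90,90,0,72),box(-61,50,-82,82,0,12)]
STAND=[box(-50,120,-60,60,0,10),box(87,103,-8,8,0,266),box(0,95,-6,6,254,266),box(-6,6,-65,65,254,266)]
def sil(c,boxes,p,S=2):
    m=np.zeros((480*S,640*S),np.uint8)
    for b in boxes:
        h=cv2.convexHull(np.round(proj(c,T(*p,b))*S).astype(np.int32)); cv2.fillConvexPoly(m,h,1)
    return cv2.resize(m.astype(np.float32),(640,480),interpolation=cv2.INTER_AREA)
def fit(views,boxes,p0,d=(.02,.02,.15)):
    """views: list of (cam,mask,ignore)"""
    def f(p):
        t=0
        for c,m,ig in views:
            s=sil(c,boxes,p); w=1.-ig
            t+=(np.abs(s-m)*w).sum()/(np.maximum(s,m)*w).sum()
        return t
    p0=np.array(p0,float); best=None
    for k in(1,.4,.15):
        S=np.vstack([p0]+[p0+np.eye(3)[i]*d[i]*k for i in range(3)])
        r=minimize(f,p0,method="Nelder-Mead",options=dict(initial_simplex=S,xatol=1e-4,fatol=1e-4,maxiter=120)); p0=r.x
    return r.x,r.fun/len(views)
E
cat > m1.py <<'E'
from h import *
V={}
for n in("scene","side"):
    optics.get_image(n); c=cam(n)
    V[n]={k:[d for d in spotter.regions_of(n,k) if d["conf"]>.35] for k in("unit","saucer_centre","rack","signstand","sign_panel","bento","mug","cup","teaspoon")}
    for k in V[n]:
        for d in V[n][k]:
            ys,xs=np.nonzero(d["mask"]); print(n,k,round(d["conf"],2),np.round(d["rect"]),len(xs),"floor xy",ray(c,(xs.mean(),ys.mean()),.03)[:2])
import pickle; pickle.dump(V,open("V.pkl","wb"))
E
python3 m1.py
```

```text
scene unit 0.88 [166. 245. 273. 402.] 6349 floor xy [ 0.7131 -0.3077]
scene saucer_centre 0.95 [119. 237. 171. 285.] 1849 floor xy [ 0.4626 -0.4682]
scene saucer_centre 0.94 [185. 208. 235. 242.] 1134 floor xy [ 0.3882 -0.3115]
scene saucer_centre 0.81 [191. 229. 248. 281.] 2157 floor xy [ 0.4925 -0.3031]
scene rack 0.8 [486. 262. 568. 332.] 3360 floor xy [0.7521 0.3282]
scene rack 0.79 [428. 199. 498. 266.] 2473 floor xy [0.5578 0.2641]
scene rack 0.57 [428. 143. 487. 196.] 1960 floor xy [0.3554 0.32  ]
scene signstand 0.87 [346. 175. 420. 309.] 5177 floor xy [0.5611 0.0622]
scene sign_panel 0.86 [354. 220. 407. 252.] 1125 floor xy [0.5084 0.0623]
scene bento 0.85 [165. 281. 254. 364.] 6489 floor xy [ 0.6587 -0.3411]
scene bento 0.41 [319. 191. 370. 209.] 450 floor xy [0.3956 0.025 ]
scene mug 0.66 [254. 169. 305. 215.] 1635 floor xy [ 0.3315 -0.1313]
scene cup 0.76 [390. 149. 418. 188.] 773 floor xy [0.3147 0.1861]
scene teaspoon 0.8 [319. 191. 372. 212.] 460 floor xy [0.3948 0.0198]
scene teaspoon 0.57 [192. 228. 251. 281.] 2217 floor xy [ 0.492  -0.3025]
side unit 0.84 [323. 276.
[... 261 characters left out ...]
0.4407 -0.4942]
side rack 0.9 [301. 181. 347. 223.] 1005 floor xy [0.5368 0.2458]
side rack 0.85 [246. 174. 284. 212.] 614 floor xy [0.3433 0.3177]
side rack 0.73 [364. 167. 404. 206.] 771 floor xy [0.7447 0.307 ]
side signstand 0.64 [318. 153. 377. 259.] 2190 floor xy [0.6084 0.106 ]
side sign_panel 0.61 [334. 200. 335. 240.] 114 floor xy [0.5665 0.1484]
side bento 0.97 [392. 265. 462. 336.] 4289 floor xy [ 0.7569 -0.2292]
side bento 0.63 [244. 257. 280. 304.] 1264 floor xy [ 0.346  -0.1084]
side mug 0.94 [242. 255. 279. 304.] 1314 floor xy [ 0.3454 -0.1085]
side cup 0.94 [253. 197. 276. 231.] 611 floor xy [0.3395 0.1995]
side teaspoon 0.73 [271. 241. 288. 264.] 203 floor xy [0.3852 0.0198]
```

```bash
cat > m2.py <<'E'
from h import *
import pickle; V=pickle.load(open("V.pkl","rb"))
cs,cd=cam("scene"),cam("side")
Z=np.zeros((480,640))
dil=lambda m:cv2.dilate(m.astype(np.uint8),np.ones((5,5)))
s,d=V["scene"],V["side"]
sa,sd=s["saucer_centre"][2]["mask"],d["saucer_centre"][0]["mask"]
print("unit",fit([(cs,s["unit"][0]["mask"],dil(s["bento"][0]["mask"]|sa)),(cd,d["unit"][0]["mask"],dil(d["bento"][0]["mask"]|sd))],UNIT,[.58,-.31,0]))
r=s["rack"][1]["mask"],d["rack"][0]["mask"]
spd=dil(d["signstand"][0]["mask"]|d["sign_panel"][0]["mask"])
for a in(0,.3,-.3): print("rack",fit([(cs,r[0],Z),(cd,r[1],spd)],RACK,[.55,.26,a]))
print("stand",fit([(cs,s["signstand"][0]["mask"],dil(s["sign_panel"][0]["mask"])),(cd,d["signstand"][0]["mask"],dil(d["sign_panel"][0]["mask"]))],STAND,[.52,.06,0]))
print("stand scene",fit([(cs,s["signstand"][0]["mask"],dil(s["sign_panel"][0]["mask"]))],STAND,[.52,.06,0]))
print("panel",fit([(cs,s["sign_panel"][0]["mask"],Z)],[box(-4,4,-60,60,55,135)],[.52,.06,0]))
# saucer: centre + lean + yaw
t=np.linspace(0,2*np.pi,40)
ci=np.c_[.06*np.cos(t),.06*np.sin(t)]; D=np.vstack([np.c_[ci,0*t+.0045],np.c_[ci,0*t-.0045]])
def ds(c,p):
    P=D@R.from_euler("zy",[p[3],p[4]]).as_matrix().T+p[:3]
    m=np.zeros((960,1280),np.uint8); cv2.fillConvexPoly(m,cv2.convexHull(np.round(proj(c,P)*2).astype(np.int32)),1)
    return cv2.resize(m.astype(np.float32),(640,480),interpolation=cv2.INTER_AREA)
def f(p):
    return sum(np.abs(ds(c,p)-m).sum()/m.sum() for c,m in((cs,sa),(cd,sd)))
p=np.array([.51,-.3,.07,0,-np.radians(55)])
for k in(1,.4,.2):
    r=minimize(f,p,method="Nelder-Mead",options=dict(initial_simplex=np.vstack([p]+[p+np.eye(5)[i]*[.02,.02,.02,.2,.2][i]*k for i in range(5)]),maxiter=300));p=r.x
print("saucer",p,r.fun, "axis",R.from_euler("zy",p[3:]).as_matrix()[:,2])
E
python3 m2.py
```

```text
unit (array([ 0.5605, -0.3026, -0.0897]), np.float64(0.049550931335280435))
rack (array([0.5427, 0.2735, 0.2803]), np.float64(0.13873963397197597))
rack (array([0.5435, 0.273 , 0.27  ]), np.float64(0.13847554798915024))
rack (array([0.5434, 0.2726, 0.2668]), np.float64(0.1390693320268744))
stand (array([ 0.5586,  0.0527, -0.0077]), np.float64(0.10991277425323817))
stand scene (array([0.5582, 0.0533, 0.0033]), np.float64(0.07401933616602008))
panel (array([ 0.5586,  0.0526, -0.1188]), np.float64(0.21867278503353335))
saucer [ 0.5189 -0.2989  0.0605 -0.1043  0.9755] 0.2192849772148978 axis [ 0.828  -0.      0.5608]
```

Scene: the grey rack is at about (465,232), between the orange rack (455,165) and the yellow one (525,300). The white saucer is at (219,257) in the drawer, with brown and purple ones lying flat. The sign is at (377,236) under the lamp bar, disc side facing away from the robot. The fitted saucer pose agrees with the given geometry: its underside meets the wall top edge and its lower rim is at the rib. Next I'll check the rack with the wrist camera.

```bash
cat > m3.py <<'E'
from h import *
o=status.get_obs()
a=.27
# tool: z down, y along rack x (either sign), x completes
for s in(1,-1):
    y=s*np.array([np.cos(a),np.sin(a),0]); z=np.array([0,0,-1.]); M=np.c_[np.cross(y,z),y,z]
    print(s,ctrl.inverse_kinematics([.543,.273,.131+.003],M),ctrl.inverse_kinematics([.543,.273,.34],M))
    u=np.array([-np.sin(.61),0,np.cos(.61)]);n=np.array([np.cos(.61),0,np.sin(.61)])
    Q=R.from_euler("z",-.09).as_matrix(); u=Q@u; n=Q@n
    N=np.c_[np.cross(s*n,-u),s*n,-u]
    print("sau",ctrl.inverse_kinematics(np.array([.5189,-.2989,.0605])+u*.048,N),ctrl.inverse_kinematics(np.array([.5189,-.2989,.0605])+u*.148,N))
y=np.array([0,1.,0])*1
for s in (1,-1):
    t=np.radians(40); z=np.array([np.sin(t),0,-np.cos(t)]); N=np.c_[np.cross(s*y,z),s*y,z]
    print("sign",ctrl.inverse_kinematics([.55,.10,.12],N),ctrl.inverse_kinematics([.5,-.01,.12],N))
E
python3 m3.py
cat > m4.py <<'E'
from h import *
M=status.get_obs()["ee_rot"]
ctrl.reach([.50,.24,.36],M); 
im=optics.get_image("wrist"); c=cam("wrist"); print(status.get_obs()["ee_pos"],status.get_obs()["clock"])
D=spotter.regions_of("wrist","rack")
for d in D: print(d["conf"],d["rect"],ray(c,((d["rect"][0]+d["rect"][2])/2,(d["rect"][1]+d["rect"][3])/2),.03))
ov=im[:,:,::-1].copy()
d=min(D,key=lambda d:np.hypot(*(ray(c,((d["rect"][0]+d["rect"][2])/2,(d["rect"][1]+d["rect"][3])/2),.03)[:2]-[.543,.273])))
p,e=fit([(c,d["mask"],np.zeros((480,640)))],RACK,[.543,.273,.27]); print("rack",p,e)
for b in RACK:
    h=cv2.convexHull(proj(c,T(*p,b)).astype(np.float32)).astype(int); cv2.polylines(ov,[h],True,(0,0,255),1)
cv2.imwrite("pics/w1.png",ov)
E
python3 m4.py
```

```text
1 [-57.08    25.0649  31.6583 106.2909 -16.1407  53.1141  -2.5706] [-58.9641  14.1491  32.6508  92.5017  -7.8242  75.644   -9.6887]
sau None [  4.8075  -0.8465  35.5902 137.1482 -54.8943  23.2907  82.9018]
-1 [ 10.3124  34.2548 -58.8108 102.2364  32.8415  62.6094 135.4624] [ 11.4529  21.9741 -58.8544  88.4018  18.9562  80.3519 146.7191]
sau None [  4.8075  -0.8465  35.5902 137.1482 -54.8943  23.2907 -97.0982]
sign None None
sign None None
[0.4996 0.241  0.3596] 4.275
0.8 [285.4, 152.7, 405.3, 268.2] [0.5366 0.2732 0.03  ]
0.78 [297.0, 0.4, 419.9, 104.8] [0.3517 0.3285 0.03  ]
0.66 [365.7, 283.4, 451.7, 379.1] [0.7325 0.3256 0.03  ]
rack [0.5449 0.2751 0.2839] 0.021274672291698056
```

```bash
cat > m5.py <<'E'
from h import *
Q=R.from_euler("z",-.0897).as_matrix(); b=.61
C=np.array([.5189,-.2989,.0605])
u=Q@[-np.sin(b),0,np.cos(b)]; n=Q@[np.cos(b),0,np.sin(b)]; w=np.cross(n,u)  # horizontal
print("w",w)
ik=ctrl.inverse_kinematics
for ph in range(-75,76,15):
    f=np.radians(ph); r=u*np.cos(f)+w*np.sin(f); row=[]
    for off in(.048,.06,.148):
      for s in(1,-1):
        N=np.c_[np.cross(s*n,-r),s*n,-r]; 
        base=C+(u*.0 + r*off); q=ik(base,N); row.append("-" if q is None else np.round(q).astype(int).tolist())
    print(ph,row)
print("sign")
for t in(20,25,30,35,40):
  for al in(-60,-30,0,30,60):
    row=[]
    for P in([.56,.10,.12],[.52,.0,.12],[.54,.1,.12]):
      T_=np.radians(t);A=np.radians(al)
      z=np.array([np.sin(T_)*np.cos(A),np.sin(T_)*np.sin(A),-np.cos(T_)]); y=np.array([-np.sin(A),np.cos(A),0])
      ok=[ik(P,np.c_[np.cross(s*y,z),s*y,z]) is not None for s in(1,-1)]
      row.append(ok)
    print(t,al,row)
E
python3 m5.py
```

```text
w [-0.0896 -0.996   0.    ]
-75 [[-34, 53, 18, 122, 66, 67, -115], [-45, 58, 31, 123, 59, 56, 70], [-35, 53, 17, 122, 65, 68, -114], [-45, 58, 31, 122, 58, 57, 71], [-41, 50, 15, 120, 57, 74, -110], [-51, 54, 27, 120, 51, 65, 75]]
-60 [[22, 48, -46, 129, 92, 98, -115], [-45, 47, 34, 133, 74, 43, 64], [9, 42, -32, 130, 87, 87, -117], [-46, 46, 33, 133, 72, 45, 65], [-38, 34, 11, 132, 66, 65, -112], [-51, 38, 27, 132, 62, 56, 72]]
-45 [[5, 28, -18, 138, 94, 60, -115], [-39, 33, 34, 140, 95, 35, 57], [11, 28, -26, 138, 93, 64, -113], [-40, 31, 33, 141, 92, 37, 59], [36, 33, -69, 138, 85, 88, -108], [-18, 17, -6, 141, 76, 59, 72]]
-30 ['-', '-', '-', '-', '-', '-']
-15 [[72, 21, -58, 138, 111, 24, -93], [30, 12, -11, 140, 137, 13, 55], [72, 18, -58, 139, 109, 22, -92], [63, 15, -48, 139, 114, 19, 82], '-', '-']
0 ['-', '-', '-', '-', [-27, -6, 67, 138, -45, 21, 75], [25, 0, 15, 136, -56, 23, -97]]
15 [[69, 24, -27, 124, -55, 29, 93], [69, 24, -27, 124, -55, 29, -87], [70, 22, -27, 124, -53, 30, 91], [70, 22, -27, 124, -53, 30, -89], [40, 13, 15, 125, -58, 48, 96], [40, 13, 15, 125, -58, 
[... 1349 characters left out ...]
30 [[True, True], [True, True], [True, True]]
30 0 [[True, True], [True, True], [True, True]]
30 30 [[True, True], [True, True], [True, True]]
30 60 [[True, True], [True, True], [True, True]]
35 -60 [[True, True], [True, True], [True, True]]
35 -30 [[True, True], [True, True], [True, True]]
35 0 [[True, False], [False, False], [True, False]]
35 30 [[False, False], [False, True], [False, False]]
35 60 [[True, True], [True, True], [False, True]]
40 -60 [[True, True], [True, True], [True, True]]
40 -30 [[True, True], [True, True], [True, True]]
40 0 [[True, True], [False, False], [False, False]]
40 30 [[True, True], [False, False], [True, True]]
40 60 [[False, True], [True, True], [True, True]]
```

View pics/w1.png

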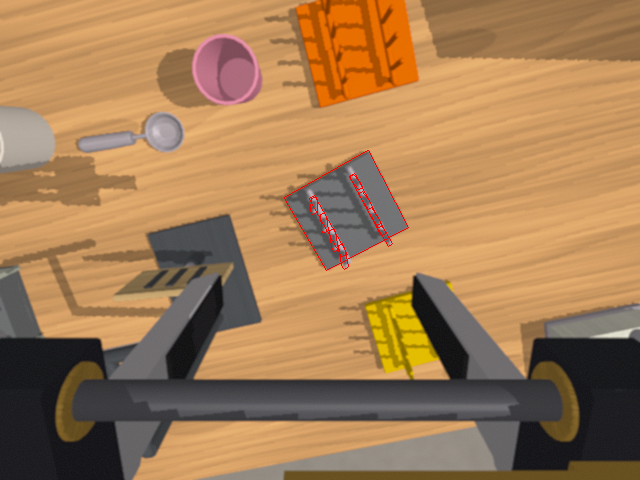

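The rack overlay matches the grey rack at (347,210), and the panel at (175,280) is parallel to its base, so the sign angle is about 0. Next I'll move to the saucer stand-off and check it.

```bash
cat >> h.py <<'E'
def Rt(y,z): return np.c_[np.cross(y,z),y,z]
yaw=-.0897;b=np.radians(35);C=np.array([.5189,-.2989,.0605])
Q=R.from_euler("z",yaw).as_matrix()
u=Q@[-np.sin(b),0,np.cos(b)]; n=Q@[np.cos(b),0,np.sin(b)]; w=np.cross(n,u)
f=np.radians(22); r=u*np.cos(f)+w*np.sin(f); NS=Rt(n,-r)
DOWN=Rt(np.array([1.,0,0]),np.array([0,0,-1.]))
D3=(lambda t:np.vstack([np.c_[.06*np.cos(t),.06*np.sin(t),0*t+h] for h in(.0045,-.0045)]))(np.linspace(0,2*np.pi,60))
def disc(c,p,S=2):
    P=D3@R.from_euler("zy",[p[3],p[4]]).as_matrix().T+p[:3]
    m=np.zeros((480*S,640*S),np.uint8); cv2.fillConvexPoly(m,cv2.convexHull(np.round(proj(c,P)*S).astype(np.int32)),1)
    return cv2.resize(m.astype(np.float32),(640,480),interpolation=cv2.INTER_AREA)
def fitdisc(views,p):
    p=np.array(p,float)
    F=lambda p:sum((np.abs(disc(c,p)-m)*(1-ig)).sum()/m.sum() for c,m,ig in views)+((p[4]-np.radians(55))/.3)**2*.05
    for k in(1,.4,.2):
        q=minimize(F,p,method="Nelder-Mead",options=dict(initial_simplex=np.vstack([p]+[p+np.eye(5)[i]*[.015,.015,.015,.15,.15][i]*k for i in range(5)]),maxiter=250));p=q.x
    return p,q.fun
E
cat > m6.py <<'E'
from h import *
ctrl.reach([.50,0.0,.46],DOWN); print(status.get_obs()["joints"])
ctrl.reach(C+r*.17+[0,0,.03],NS); o=status.get_obs(); print(o["joints"],o["clock"],o["ft_force"])
im=optics.get_image("wrist"); c=cam("wrist")
ov=im[:,:,::-1].copy()
for d in spotter.regions_of("wrist","saucer_centre"):
    print(d["conf"],d["rect"])
    if d["conf"]>.3 and d["mask"].sum()>0:
        k=np.argwhere(d["mask"])
        cv2.drawContours(ov,cv2.findContours(d["mask"].astype(np.uint8),0,2)[0],-1,(0,255,0),1)
P=D3@R.from_euler("zy",[yaw,np.radians(55)]).as_matrix().T+C
cv2.polylines(ov,[cv2.convexHull(proj(c,P).astype(np.float32)).astype(int)],True,(0,0,255),1)
cv2.imwrite("pics/w2.png",ov)
for off in(.13,.09,.052): print(ctrl.inverse_kinematics(C+r*off,NS))
E
python3 m6.py
```

```text
[-45.729   -1.9637  37.5759  93.1637   1.2035  88.4237  -7.9799]
[ 54.4617  14.978    4.1891 116.0667 -50.223   59.8532  91.0932] 7.8083 [ 0.4042 -0.6142  0.1835]
0.64 [291.8, 159.3, 308.1, 278.6]
0.61 [52.4, 172.9, 204.4, 309.6]
0.59 [147.9, 344.3, 264.2, 479.2]
[ 53.8115  19.8273   1.7201 118.7605 -55.003   53.2242  96.3549]
[ 54.51    22.6008  -2.5586 119.5915 -57.4797  48.4785  97.8523]
[ 63.6137  26.2726 -16.8727 119.5124 -54.9637  40.7436  95.4487]
```

View pics/w2.png

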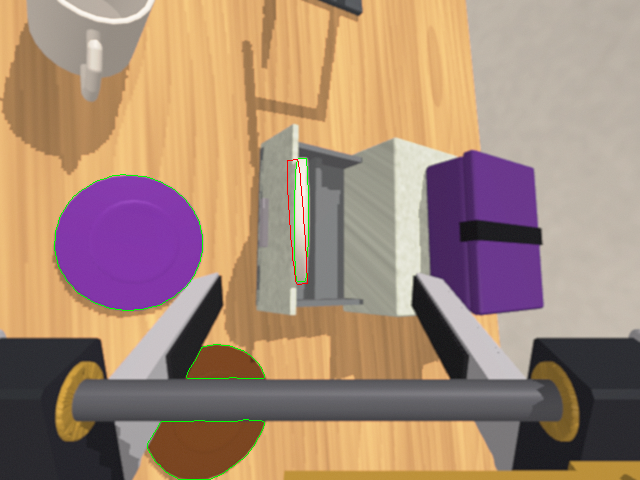

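The saucer's real edge (305,160)-(302,283) differs slightly from my prediction in red, mostly in yaw. I'll refit using all three views.

```bash
cat > m7.py <<'E'
from h import *
import pickle; V=pickle.load(open("V.pkl","rb"))
Z=np.zeros((480,640))
optics.get_image("wrist"); c=cam("wrist"); D=spotter.regions_of("wrist","saucer_centre")
m=min(D,key=lambda d:abs(d["rect"][0]-292))["mask"]
B=[d for d in spotter.regions_of("wrist","bento")]; U=spotter.regions_of("wrist","unit")
a=(c,m,Z); s=(cam("scene"),V["scene"]["saucer_centre"][2]["mask"],Z); d=(cam("side"),V["side"]["saucer_centre"][0]["mask"],Z)
for v in([a],[a,a,s],[a,a,s,d]):
    p,e=fitdisc(v,[*C,yaw,np.radians(55)]); print(p,np.degrees(p[3:]),e/len(v))
print([(x["conf"],x["rect"]) for x in U])
if U:
    x=U[0]; ig=cv2.dilate((m|(B[0]["mask"] if B else m)).astype(np.uint8),np.ones((5,5)))
    ig[310:]=1
    print(fit([(c,x["mask"],ig)],UNIT,[.5605,-.3026,-.09]))
E
python3 m7.py
```

```text
[ 0.5201 -0.2966  0.0627 -0.0266  1.0362] [-1.5237 59.3694] 0.2976848943423939
[ 0.5194 -0.2971  0.0637  0.0236  1.0353] [ 1.3528 59.3186] 0.22771316056108049
[ 0.5202 -0.2973  0.0625 -0.0322  1.0331] [-1.8442 59.1917] 0.22187918655898342
[(0.62, [254.4, 121.9, 457.4, 318.3])]
(array([ 0.566 , -0.3008, -0.0944]), np.float64(0.05676790820270661))
```

The unit refit from close by gives x=0.566. That shifts the saucer about 4 mm, and the wrist image shows the same shift. The jaws leave about 40 mm of room on each side, so I'll grasp.

```bash
cat > m8.py <<'E'
from h import *
C=np.array([.523,-.2985,.0615])+n*.0015
ctrl.line_to(C+r*.13,NS,speed=.12)
ctrl.line_to(C+r*.052,speed=.07)
o=status.get_obs(); print(o["joints"],o["clock"],o["ft_force"],o["ee_pos"]-(C+r*.052))
ctrl.gripper_close(squeeze=25); o=status.get_obs(); print(o["opening"],o["clock"],o["ft_force"])
ims=[optics.get_image(k)[y:y+240,x:x+320] for k,y,x in(("side",200,220),("wrist",100,150))]
cv2.imwrite("pics/g1.png",np.hstack(ims)[:,:,::-1])
E
python3 m8.py
```

```text
[ 58.6968  25.7862 -11.4754 119.3941 -57.5798  42.3631  97.0062] 10.075 [0.0343 0.3456 0.6012] [-0.0001 -0.0003  0.0002]
0.008441137173473308 11.3417 [-0.2154 -0.2971 -0.9237]
```

View pics/g1.png

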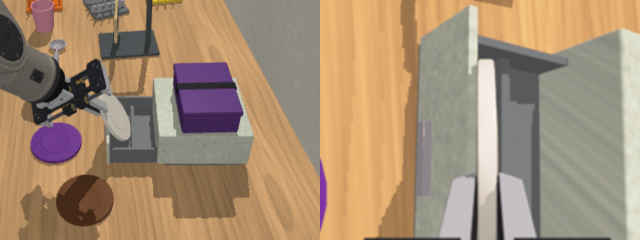

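Opening is 8.4 mm with almost no force, and the disc sits between both pads in the views. Next I'll lift it and carry it over to the rack.

```bash
cat >> h.py <<'E'
RP=np.array([.5445,.2745]);ra=.28
NR=Rt(np.array([np.cos(ra),np.sin(ra),0]),np.array([0,0,-1.]))
E
cat > m9.py <<'E'
from h import *
p=status.get_obs()["ee_pos"]
ctrl.line_to(p+[0,0,.03],speed=.06); ctrl.line_to(p+[0,0,.13],speed=.15)
o=status.get_obs(); print(o["opening"],o["ft_force"],o["joints"])
ctrl.reach([.45,-.22,.42],DOWN); print(status.get_obs()["joints"])
ctrl.reach([.48,0,.47],DOWN); print(status.get_obs()["joints"])
ctrl.reach([*RP,.30],NR); o=status.get_obs(); print(o["joints"],o["clock"],o["opening"],o["ft_force"],o["ee_pos"])
im=optics.get_image("wrist"); c=cam("wrist"); ov=im[:,:,::-1].copy()
for b_ in RACK: cv2.polylines(ov,[cv2.convexHull(proj(c,T(*RP,ra,b_)).astype(np.float32)).astype(int)],True,(0,0,255),1)
ov2=optics.get_image("side")[:,:,::-1]
cv2.imwrite("pics/r1.png",np.hstack([ov[60:420,150:520],ov2[60:420,200:560]]))
E
python3 m9.py
```

```text
0.008933353418370274 [ 0.215  -0.1505 -2.0017] [ 56.5231  14.6143  -8.4941 114.735  -49.2455  53.4111  81.7693]
[ 34.1971   1.5407 -15.7036  94.9946   0.3153  83.66    18.4724]
[ 21.3935  -0.382  -28.2727  90.9685  -0.2023  89.4486  -6.9718]
[  1.5203  19.3811 -43.8552  91.9721  13.8943  74.2096 -28.6067] 16.1333 0.008863890276570145 [ 0.6212 -0.5972 -1.7734] [0.5454 0.273  0.3008]
```

View pics/r1.png

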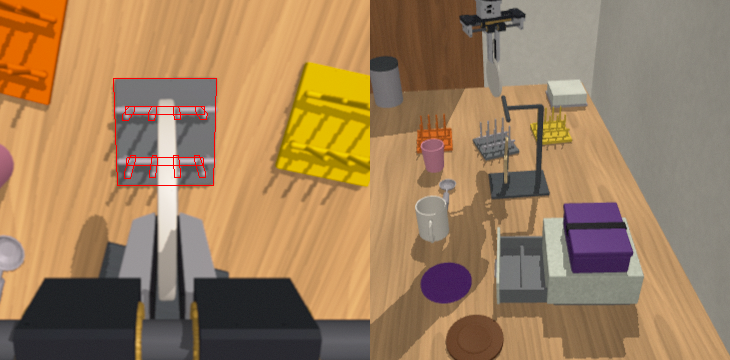

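Saucer (165,200) hangs in the hand aligned with the middle slot, and the rack overlay fits. I'll lower it, feeling for contact.

```bash
cat > m10.py <<'E'
from h import *
zt=.0865+.052
ctrl.line_to([*RP,zt+.05],NR,speed=.12); ctrl.dwell(.15)
f0=status.get_obs()["ft_force"]; print(f0)
ctrl.line_to([*RP,zt+.008],speed=.05)
for k in range(14):
    z=zt+.007-.001*k
    ctrl.line_to([*RP,z],speed=.03); o=status.get_obs(); df=o["ft_force"]-f0
    if df[2]>1.5 or np.hypot(*df[:2])>8: break
print(k,z-zt,df,o["ft_torque"],o["clock"],o["ee_pos"])
im=optics.get_image("wrist"); s=optics.get_image("scene"); d=optics.get_image("side")
cv2.imwrite("pics/p1.png",np.hstack([im[100:400,150:450],cv2.resize(s[150:290,400:540],(300,300),interpolation=cv2.INTER_CUBIC)])[:,:,::-1])
E
python3 m10.py
```

```text
[ 0.9331  0.4117 -1.3044]
10 -0.0030000000000000027 [-0.8396 -3.3586 10.7836] [-0.7065  0.1452  0.0504] 21.2083 [0.5452 0.2745 0.1363]
```

View pics/p1.png

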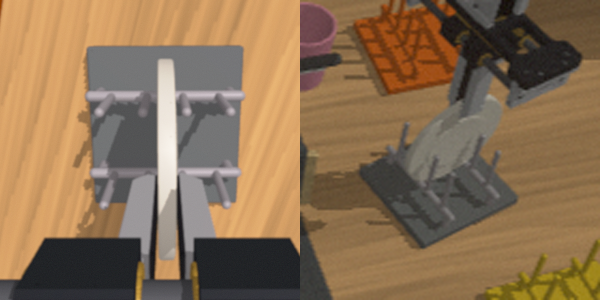

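It is seated in the middle slot between the tines, with contact 3 mm below nominal. I'll relieve the force, release and back away.

```bash
cat > m11.py <<'E'
from h import *
p=status.get_obs()["ee_pos"]
ctrl.line_to([*RP,p[2]+.0005],speed=.02); print(status.get_obs()["ft_force"])
ctrl.open_jaws()
ctrl.line_to([*RP,.25],speed=.12); ctrl.gripper_close(squeeze=10)
o=status.get_obs(); print(o["clock"],o["opening"],o["ft_force"],o["joints"])
im=optics.get_image("wrist"); s=optics.get_image("scene"); 
cv2.imwrite("pics/p2.png",np.hstack([im[100:400,150:450],cv2.resize(s[150:290,400:540],(300,300),interpolation=cv2.INTER_CUBIC)])[:,:,::-1])
# sign plan feasibility
S=np.array([.5586,.0527])
for t in(30,33):
    a=np.radians(t); z=np.array([np.sin(a),0,-np.cos(a)])
    for sg in(1,-1):
        N=Rt(np.array([0,sg*1.,0]),z); row=[]
        for q in([-.03,.05],[.03,.035],[-.05,-.07],[-.06,0],[-.02,.05],[-.10,0]):
            tip=np.array([*(S+q),.10]); k=ctrl.inverse_kinematics(tip-.022*z,N); row.append(None if k is None else np.round(k).astype(int).tolist())
        print(t,sg,row)
E
python3 m11.py
```

```text
[-0.0727 -0.6539 -0.3167]
25.4583 0.00037080827143623046 [ 0.0241 -0.0787 -0.9611] [  0.9142  21.5047 -43.424   95.7633  15.658   69.0018 -30.1445]
30 1 [[13, 9, -43, 136, 66, 22, 3], [15, 14, -40, 130, 66, 22, 9], [34, 6, -43, 140, 53, 10, 31], [23, 5, -45, 141, 63, 16, 10], [13, 10, -42, 135, 66, 22, 3], None]
30 -1 [[-92, 19, 77, 141, -57, 10, -57], [-73, 19, 61, 135, -51, 10, -60], None, None, [-89, 19, 73, 140, -53, 9, -60], None]
33 1 [[10, 9, -41, 139, 79, 21, -11], [11, 14, -37, 133, 78, 21, -4], None, None, [10, 10, -40, 138, 79, 21, -10], None]
33 -1 [None, None, None, None, None, None]
```

View pics/p2.png

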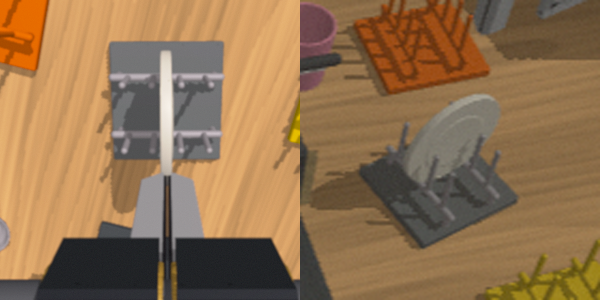

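The saucer stands upright in the middle slot (165,110), and the fingers are clear. Now I'll plan the sign in two pushes, both from the robot's side.

```bash
cat >> h.py <<'E'
S=np.array([.5586,.0527])
def tool(t,al):
    a,A=np.radians(t),np.radians(al); return Rt(np.array([-np.sin(A),np.cos(A),0]),np.array([np.sin(a)*np.cos(A),np.sin(a)*np.sin(A),-np.cos(a)]))
def pt(th,sg,rr,extra=0):
    """tip centre pushing the half that starts at sg*y; extra>0 = further into the panel"""
    h=np.radians(th); e=sg*np.array([np.sin(h),np.cos(h)]); v=sg*np.array([np.cos(h),-np.sin(h)])
    d=.004+.0125*abs(np.sin(h))+.006*abs(np.cos(h))-extra
    return rr*e-d*v
PA=[np.array([-.045,.047])]+[pt(t,1,.046-.010*t/60) for t in(0,15,30,45,57)]
PB=[np.array([-.04,-.085])]+[pt(t,-1,.038) for t in(65,80,95,110,125,140,155,168,178)]+[pt(180,-1,.042,.0015)]
E
cat > m12.py <<'E'
from h import *
lo=np.array([-163.25,-28.42,-70.27,12.13,-58.53,9.26,-156.51]);hi=np.array([163.25,122.38,78.77,141.07,238.53,117.41,156.51])
print(np.array(PA)*1e3,np.array(PB)*1e3)
for t in(24,27,30):
  for al in(0,-12,12):
    for zt in(.10,.115):
      N=tool(t,al); res=[]
      for P in(PA,PB):
        ks=[ctrl.inverse_kinematics([*(S+q),zt]-.022*N[:,2],N) for q in P]
        bad=sum(k is None for k in ks); ks=[k for k in ks if k is not None]
        res+= [bad,np.round(min(np.min(np.r_[k-lo,hi-k]) for k in ks),1) if ks else None]
      print(t,al,zt,res)
E
python3 m12.py
```

```text
[[-45.      47.    ]
 [-10.      46.    ]
 [ -1.3282  45.3904]
 [  7.1232  43.2301]
 [ 15.1452  39.302 ]
 [ 20.9435  34.7667]] [[-40.     -85.    ]
 [-26.8898 -32.2503]
 [-34.4096 -23.687 ]
 [-39.3349 -13.5989]
 [-41.7957  -3.7281]
 [-41.2691   7.3126]
 [-37.1661  18.4194]
 [-29.4009  28.2185]
 [-20.096   34.5774]
 [-11.7524  37.6128]
 [ -8.5     42.    ]]
24 0 0.1 [0, np.float64(8.0), 0, np.float64(7.1)]
24 0 0.115 [0, np.float64(8.8), 0, np.float64(7.9)]
24 -12 0.1 [0, np.float64(9.3), 0, np.float64(7.2)]
24 -12 0.115 [0, np.float64(10.2), 0, np.float64(8.0)]
24 12 0.1 [0, np.float64(7.7), 0, np.float64(7.4)]
24 12 0.115 [0, np.float64(8.5), 0, np.float64(8.2)]
27 0 0.1 [0, np.float64(5.5), 0, np.float64(4.2)]
27 0 0.115 [0, np.float64(6.4), 0, np.float64(5.4)]
27 -12 0.1 [0, np.float64(7.2), 0, np.float64(4.7)]
27 -12 0.115 [0, np.float64(8.0), 0, np.float64(5.5)]
27 12 0.1 [0, np.float64(5.2), 0, np.float64(2.8)]
27 12 0.115 [0, np.float64(6.0), 0, np.float64(5.0)]
30 0 0.1 [0, np.float64(3.1), 0, np.float64(0.1)]
30 0 0.115 [0, np.float64(4.0), 0, np.float64(1.0)]
30 -12 0.1 [0, np.float64(5.0), 0, np.float64(2.3)]
30 -12 0.115 [0, np.float64(5.8), 0, np.float64(3.1)]
30 12 0.1 [0, np.float64(2.6), 0, np.float64(0.0)]
30 12 0.115 [0, np.float64(3.2), 0, np.float64(0.1)]
```

```bash
cat > m13.py <<'E'
from h import *
N=tool(27,0); zt=.108
P=lambda q,z=zt:np.array([*(S+q),z])-.022*N[:,2]
ctrl.line_to([.5,.24,.36],speed=.2)
ctrl.reach(P([-.075,.047],.26),N); print(status.get_obs()["joints"],status.get_obs()["clock"])
ctrl.line_to(P([-.045,.047]),speed=.2); ctrl.dwell(.1); f0=status.get_obs()["ft_force"]
for t in(0,10,20,30,40,50):
    ctrl.line_to(P(pt(t,1,.046-.010*t/60)),speed=.06); o=status.get_obs(); print(t,o["ft_force"]-f0)
    if np.linalg.norm(o["ft_force"]-f0)>12: break
for k in("scene","side"): print(k,[(d["rect"],d["conf"]) for d in spotter.recognise(k,"sign_panel")] if optics.get_image(k) is not None else 0)
s=optics.get_image("scene");d=optics.get_image("side");print(o["clock"])
cv2.imwrite("pics/s1.png",np.hstack([cv2.resize(s[150:310,310:470],(320,320)),cv2.resize(d[130:290,260:420],(320,320))])[:,:,::-1])
E
python3 m13.py
```

```text
[ 16.7772 -12.622  -38.0796 127.5187   3.5433  37.3864  65.2763] 27.7667
0 [-0.4215  0.8562 -0.6002]
10 [-0.616   0.8274 -1.2045]
20 [-0.6995  0.6129 -1.3125]
30 [-0.5344  0.4742 -0.4599]
40 [ 0.2539  0.6839 -1.2678]
50 [-0.7168  0.7644 -1.5523]
scene [([351.4, 215.6, 407.3, 253.9], 0.88)]
side [([325.2, 198.7, 347.4, 245.2], 0.74), ([302.1, 193.9, 345.1, 223.2], 0.32)]
31.0083
```

View pics/s1.png

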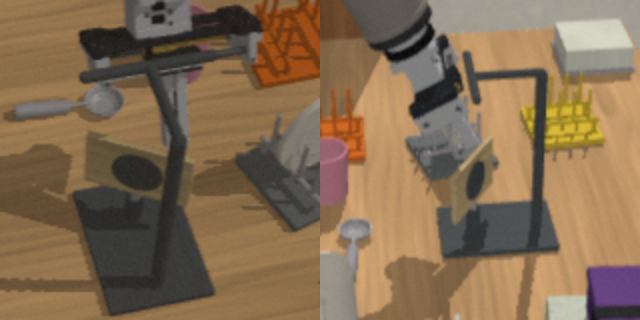

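The sign has turned about 35°, and the tool clears the lamp bar. I'll push a bit further sideways, then do the second push.

```bash
cat > m14.py <<'E'
from h import *
N=tool(27,0); zt=.108
P=lambda q,z=zt:np.array([*(S+q),z])-.022*N[:,2]
f0=status.get_obs()["ft_force"]
def go(q,sp,z=zt,lim=12):
    ctrl.line_to(P(q,z),speed=sp); o=status.get_obs(); d=o["ft_force"]-f0; print(np.round(np.array(q)*1e3,1),d)
    if np.linalg.norm(d)>lim: raise SystemExit("force")
for q in([.018,.028],[.018,.020],[.016,.014]): go(q,.06)
go([.0,.035],.12); go([-.075,.035],.2)
go([-.078,.035],.2,.20); go([-.070,-.095],.25,.20); go([-.035,-.095],.2)
go([-.032,-.055],.08)
s=optics.get_image("scene");d=optics.get_image("side");print(status.get_obs()["clock"])
cv2.imwrite("pics/s2.png",np.hstack([cv2.resize(s[150:310,310:470],(320,320)),cv2.resize(d[130:290,260:420],(320,320))])[:,:,::-1])
E
python3 m14.py
```

```text
[18. 28.] [-1.3564  1.5298  0.7207]
[18. 20.] [-0.4043  2.6526  2.6466]
[16. 14.] [-1.6141  9.1431  7.5452]
[ 0. 35.] [-0.5739 -0.1049  0.8918]
[-75.  35.] [-0.2019  0.1784  0.1264]
[-78.  35.] [-0.3781  0.1815  1.302 ]
[-70. -95.] [-0.6153  0.9874  1.012 ]
[-35. -95.] [-0.4592  0.3028 -0.0656]
[-32. -55.] [0.1267 1.0677 0.0544]
36.0667
```

View pics/s2.png

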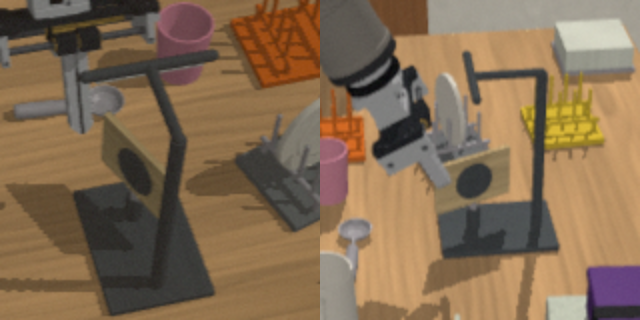

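The sign is at about 70°, and the finger is to the -y side of the near half. Running the second push now.

```bash
cat > m15.py <<'E'
from h import *
N=tool(27,0); zt=.108
P=lambda q,z=zt:np.array([*(S+q),z])-.022*N[:,2]
f0=status.get_obs()["ft_force"]
def go(q,sp,z=zt,lim=14):
    ctrl.line_to(P(q,z),speed=sp); o=status.get_obs(); d=o["ft_force"]-f0; print(np.round(np.array(q)*1e3,1),d)
    if np.linalg.norm(d)>lim: raise SystemExit("force")
    return d
for t in(75,90,105,120,135,150,165,174): go(pt(t,-1,.040),.07)
x=-.012
while x<.008:
    d=go([x,.044],.03)
    if d[0]<-5: break
    x+=.0015
ctrl.dwell(.3)
s=optics.get_image("scene");d=optics.get_image("side");print(status.get_obs()["clock"],status.get_obs()["ft_force"]-f0)
cv2.imwrite("pics/s3.png",np.hstack([cv2.resize(s[150:310,310:470],(320,320)),cv2.resize(d[130:290,260:420],(320,320))])[:,:,::-1])
E
python3 m15.py
```

```text
[-34.1 -27.4] [-1.1464 -0.2764 -0.2623]
[-40.  -16.5] [-1.8889  0.4525 -0.6353]
[-43.2  -6.7] [-0.1949  0.7502 -0.2132]
[-43.6   4.6] [-1.2687 -0.4073 -0.9941]
[-40.4  16.2] [-0.9055  0.0482 -1.3674]
[-33.4  26.9] [-1.0996 -0.7745 -0.27  ]
[-22.9  35.3] [-0.852   0.0005 -0.5483]
[-15.4  38.6] [-1.0841 -0.0706 -0.8866]
[-12.  44.] [-1.1141 -0.6255 -0.2959]
[-10.5  44. ] [-1.0386 -0.7511 -0.172 ]
[-9. 44.] [-2.2707  0.0306 -0.9095]
[-7.5 44. ] [-1.279   0.5276 -1.1311]
[-6. 44.] [-2.0673  0.3591 -1.0774]
[-4.5 44. ] [-1.3025 -0.1152 -0.704 ]
[-3. 44.] [-0.6818  0.0366 -1.2804]
[-1.5 44. ] [-5.0824  1.1702  1.3684]
41.325 [-5.7076  0.9784  0.2835]
```

View pics/s3.png

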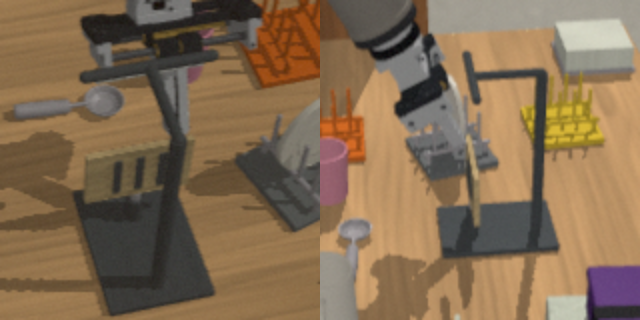

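Bars now face away from the robot, but the panel isn't fully edge-on in the side view. I'll press on until the stop is clearly firm.

```bash
cat > m16.py <<'E'
from h import *
N=tool(27,0); zt=.108
P=lambda q,z=zt:np.array([*(S+q),z])-.022*N[:,2]
def go(q,sp,z=zt):
    ctrl.line_to(P(q,z),speed=sp); d=status.get_obs()["ft_force"]; print(np.round(np.array(q)*1e3,1),d); return d
x=-.0005
while x<.012:
    d=go([x,.044],.03)
    if d[0]<-14: break
    x+=.001
ctrl.dwell(.3); print(status.get_obs()["ft_force"])
for k in("side","scene"):
    optics.get_image(k); D=spotter.regions_of(k,"sign_panel")
    for q in D[:1]: print(k,q["conf"],q["rect"],fit([(cam(k),q["mask"],np.zeros((480,640)))],[box(-4,4,-60,60,55,135)],[*S,0],(.003,.003,.2)))
go([-.03,.044],.1); go([-.08,.044],.2); go([-.09,.044],.2,.28)
o=status.get_obs(); print(o["clock"])
s=optics.get_image("scene");d=optics.get_image("side")
for k in("side","scene"): print(k,[q["rect"] for q in spotter.recognise(k,"sign_panel")][:1])
w=optics.get_image("wrist"); cv2.imwrite("pics/w9.png",w[:,:,::-1])
cv2.imwrite("pics/s4.png",np.hstack([cv2.resize(s[140:300,340:500],(360,360)),cv2.resize(d[130:290,260:420],(360,360))])[:,:,::-1])
E
python3 m16.py
```

```text
[-0.5 44. ] [-11.123    1.2942   6.2238]
[ 0.5 44. ] [-21.3332   2.0388  11.9697]
[-19.4985   0.5052  10.8386]
side 0.6 [331.8, 197.8, 340.9, 243.6] (array([ 0.5597,  0.0521, -0.0106]), np.float64(0.18225650916104147))
scene 0.83 [351.7, 220.1, 407.7, 252.9] (array([0.5587, 0.0528, 0.02  ]), np.float64(0.23730964467005075))
[-30.  44.] [-0.4801  0.3109 -0.5587]
[-80.  44.] [ 0.9721 -0.5289  0.6564]
[-90.  44.] [ 0.6388  0.8299 -0.6721]
44.45
side [[334.3, 202.1, 339.6, 242.4]]
scene []
```

View pics/s4.png

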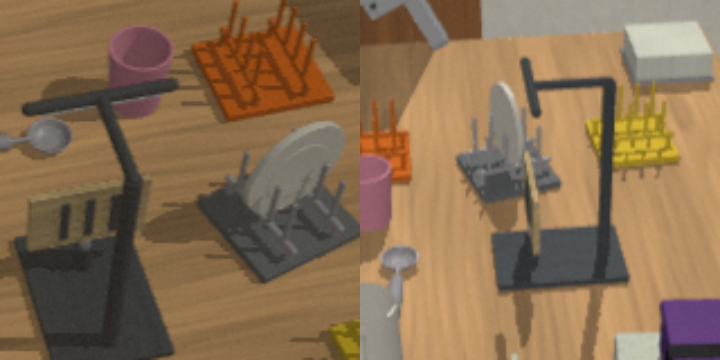

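```bash
cat > m17.py <<'E'
from h import *
a=cv2.imread("pics/side0.png"); b_=optics.get_image("side")[:,:,::-1]; c=cam("side")
for z in(.13,.10,.06):
    for ang in(0,.05,.1): pass
    print("pred yaw0 corners",proj(c,T(*S,0,[[x,y,z] for x in(-.004,.004) for y in(-.06,.06)]))[:,:].round(1).tolist())
for row in(205,215,225,235):
    print(row,"before",a[row,328:346].astype(int).sum(1).tolist()); print(row,"now   ",b_[row,328:346].astype(int).sum(1).tolist())
a=cv2.imread("pics/scene0.png").astype(int); b_=optics.get_image("scene")[:,:,::-1].astype(int)
for col in(356,362,368,400): 
    print(col,"before",a[214:256,col].sum(1).tolist()); print(col,"now   ",b_[214:256,col].sum(1).tolist())
E
python3 m17.py
```

```text
pred yaw0 corners [[336.2, 220.7], [332.2, 198.0], [339.1, 220.5], [334.9, 197.8]]
pred yaw0 corners [[336.3, 229.7], [332.3, 206.6], [339.2, 229.5], [335.0, 206.5]]
pred yaw0 corners [[336.4, 241.3], [332.5, 217.9], [339.2, 241.1], [335.1, 217.7]]
205 before [324, 279, 231, 252, 318, 322, 288, 419, 442, 376, 330, 320, 322, 292, 305, 298, 327, 372]
205 now    [333, 287, 230, 259, 307, 284, 428, 451, 433, 356, 325, 333, 331, 296, 308, 303, 334, 373]
215 before [246, 218, 220, 211, 217, 230, 409, 450, 494, 305, 197, 254, 256, 244, 281, 354, 376, 382]
215 now    [228, 233, 227, 219, 240, 178, 161, 225, 454, 476, 479, 324, 256, 260, 273, 365, 380, 383]
225 before [433, 436, 428, 427, 429, 364, 335, 339, 325, 218, 315, 396, 418, 410, 424, 415, 420, 425]
225 now    [303, 308, 417, 439, 426, 385, 214, 172, 240, 351, 365, 367, 411, 417, 430, 417, 426, 436]
235 before [223, 228, 235, 235, 231, 175, 343, 346, 372, 263, 211, 178, 225, 233, 229, 231, 235, 223]
235 now    [223, 233, 229, 222, 233, 167, 147, 190, 265, 327, 350, 321, 259, 233, 239, 234, 229, 241]
356 before [340, 341, 355, 333, 319
[... 1040 characters left out ...]
177, 168, 164, 163, 127, 126, 134]
368 now    [355, 327, 317, 338, 344, 345, 344, 323, 313, 329, 340, 321, 318, 250, 256, 262, 240, 160, 136, 131, 131, 141, 133, 145, 138, 131, 131, 140, 131, 140, 138, 134, 197, 241, 259, 183, 157, 133, 139, 123, 128, 123]
400 before [203, 208, 176, 171, 178, 170, 172, 146, 165, 137, 138, 105, 149, 140, 136, 134, 145, 136, 139, 138, 142, 149, 150, 171, 174, 198, 192, 201, 224, 234, 232, 254, 316, 327, 324, 282, 279, 201, 206, 174, 159, 163]
400 now    [213, 207, 181, 174, 183, 182, 169, 141, 168, 140, 139, 142, 136, 141, 136, 149, 136, 142, 135, 139, 154, 152, 180, 199, 194, 205, 201, 209, 239, 289, 291, 303, 329, 331, 329, 284, 282, 211, 209, 174, 162, 158]
```

The panel now matches the geometry predicted for exactly aligned with the stand (pixel columns 337–339 at the near end). The earlier picture showed a start offset of about 0.1 rad. With the 10 N/mm force rise as well, it is at the stop. Handing in.

```bash
python3 -c "
from h import *
o=status.get_obs(); print(o['clock'],o['ft_force'],o['ee_pos']); order.job_done()"
```

```text
44.8 [ 0.8589 -1.1191 -0.18  ] [0.4586 0.0967 0.2994]
the job is handed in; nothing more can be done
```

The saucer is in the middle slot of the grey rack and the sign is turned to its far stop. I handed the job in at 44.8 s with the arm clear of everything.

**Saucer:** I pinched the white saucer by its upper rim, lifted it out and lowered it until I felt the rails, about 3 mm below the nominal height with a brief 11 N. I eased that off and let go. The last pictures show it standing upright, also after the sign was moved.

**Sign:** I turned it with two finger pushes from the robot's side. At the end the push force rose about 10 N/mm, to 21 N, as against a firm stop. The camera fits then put the panel within about 0.02 rad of lined up with its stand, and the bars face away from the robot.

**What did not match:**
- The sign seems to have started about 0.1 rad off its zero stop.
- The contact points during the pushes were a few millimetres off my finger model.
- Near the end of the first push the force briefly reached 9 N sideways and 7.5 N upward. I did not find out why.
- One last search of the scene picture did not find the sign panel, though the side view did.

The bento box, mug, cup and teaspoon were not touched by any planned motion. I did not measure their positions again at the end.

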